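# Make up a drawing kit and a posting kit

### The arm

A 6-joint arm with a two-finger parallel gripper is mounted at the origin on the work surface. World frame = base frame: x ahead of the robot, y to its left, z up, the work surface at z = 0. Lengths are in m, angles in rad, forces in N, time in s.
With the tool pointing down it reaches from about 0.3 to 0.775 m from the base axis. Payload 14.6 kg.
Tool frame: the origin (TCP) lies on the centre line of the jaws, within the pads' length; the fingertips stand 17 mm ahead of it and the grasp point (between the pads) lies 2 mm behind it (tcp_to_tips is the distance from the TCP to the fingertips, in m); z points along the fingers, y is the line along which they close (so a half turn about z gives the same grasp; the last joint's range is limited). The gripper opens to 85 mm and grips with 20 to 120 N. Pads are 22 mm wide; open, the fingers measure 114 mm over their backs; the gripper's body (76 mm by 85 mm) begins 54 mm behind the grasp point. The pads swing forward as they close: fully open they stand 13 mm farther back than shut.
Start: joints at [1.05, 0.3, 1.521, -0, 1.321, -0.067], TCP at [0.241, 0.494, 0.248] pointing down, gripper open.
Joint ranges: [-3.03, 3.03], [-0.79, 2.21], [0.23, 2.52], [-1.04, 4.18], [0, 3.07], [-2.55, 2.55]. Speed limits (rad/s): [2.22, 2.22, 2.57, 3.14, 3.14, 3.14].

### API

Orientations are given as a unit quaternion [x, y, z, w].
In Python, from cell import * gives the robot as it stands. Calls block until the motion is done:
- move_to(position, orientation): joint-space move of the TCP to a pose.
- movel(position, rotation=None, feed=0.15, contact_N=None): straight line of the TCP; rotation=None keeps the orientation; feed is the mean speed in m/s. With contact_N (N) it stops when the force on the tool has changed by that much, and returns True; else False.
- goto_joints(angles): joint-space move.
- gripper_open() and grab(squeeze=None): open the fingers fully, or close them until they stop; squeeze is the grip in N (None keeps the last).
- dwell(seconds).
- ik(position, orientation): joint angles nearest the present ones, or None.
- get_obs(): the state.
- get_image(name): name is "scene" or "side" or "wrist"; returns a dict with "image" (480x640x3 uint8, red, green, blue), "intrinsics" (3x3 intrinsics, pixels), "xyz" and "rotation" of the camera in the world. Camera axes: x right, y down, z forward; pixel columns grow to the right and rows downward; lengths in m; the calibration is good to about 2 mm. A picture is of the moment at which its call begins. There is no depth.
A pose or a line that the arm cannot do raises PlanningError and nothing moves.
- close_job(): hands the job in; it is judged then, once.
Trained networks look in the newest picture that a camera, given by its name, has taken for a name from the list of things; names that differ only in an ending like _2 or _b are one class to them, and where a whole thing is asked for, a point or a joint stands for the part that bears it (a point fixed in the world has none). Each returns a list of dicts, best first, with "p" (0 to 1); they miss things now and then, are a little off and sometimes report something else, mostly with a low value. They report only what shows in the picture. A call takes as long as a camera call. They do not tell look-alikes from the thing itself.
- find_in(camera, target): "position" ([column, row] in pixels, amid what is visible of it).
- masks_of(camera, target): "region" (480x640 bool, what is visible of it) and "position" ([column, row] in pixels, amid what is visible of it).
- tip_of(camera, target): "position" ([column, row] in pixels: a listed point, or the origin of a listed thing).
The state is a dict: "t": time; "joint_positions": joint angles; "qvel": joint speeds; "tau": joint torques, N m; "position": TCP position; "tool_rot": TCP orientation; "force": force on the tool from outside, world axes, zero at the start; "moment": the same for the moment, N m; "finger_gap": finger opening in m; "grasp_force": force on a finger pad.
Only numpy, scipy, OpenCV 4.12 (cv2) and the standard library are available. Lean on these libraries where they do the work, as an engineer would, in place of code of your own. Each camera call takes 0.05 s, during which the arm holds its last target. There are 200 camera calls.

### The job

Make up two stationery kits from the loose stock on the desk. In the tray with three compartments, lay the marker in the long compartment and put the eraser and the pencil sharpener in the two small ones, one in each; in the tray with two compartments, put the larger roll of tape in the wide compartment and stand the rubber stamp in the narrow one. Everything should lie flat on its compartment floor, the way up it was found, and the smaller roll of tape, the stapler and the pencil cup must stay where they are.

Things in the scene. Friction and masses are not known exactly. Their poses are not given: they have to be found in the camera images.
- three_tray: White drawing-kit tray, grey floor, fixed, three compartments: 158 (x) by 126 (y) by 10 mm high; walls and dividers 4 mm thick, 10 high; floor 3 mm. Origin at the centre of its underside, z up. Long compartment (inside 150 in x by 52) on the +y side, centred at x 0, y +33 mm; two small ones (inside 73 in x by 62) at x +38.5 and -38.5, y -28 mm.
- two_tray: White posting-kit tray, grey floor, fixed, two compartments: 150 (x) by 92 (y) by 10 mm high; walls and divider 4 mm thick, 10 high; floor 3 mm. Origin at the centre of its underside, z up. Wide compartment (inside 84 by 84 mm) centred at x -29 mm, y 0; narrow one (inside 54 in x by 84 in y) at x +44 mm, y 0.
- marker: Flat-sided white marker with a black cap, lying down, 120 (x) by 28 (y) by 20 (z) mm, about 30 g. Origin at the centre of its underside, z up. The cap is at +x; grip it across y.
- eraser: White block eraser with a paper sleeve, plain box 56 (x) by 26 (y) by 20 (z) mm, about 30 g. Origin at the centre of its underside, z up.
- sharpener: Bare aluminium double pencil sharpener, a block 42 (x) by 30 (y) by 24 (z) mm with two dark blades on top, about 40 g. Origin at the centre of its underside, z up.
- tape: The larger roll of paper tape, lying flat: outside diameter 56, hole 28, height 25 mm, about 50 g. Origin at the centre of its underside, z up (along its axis).
- stamp: Wooden rubber stamp standing on its base: base 44 (x) by 28 (y) by 14 mm high, with an upright dark round knob on the middle of it, 26 mm in diameter from 40 to 60 mm above the underside (overall height 65 mm, neck below the knob 14 to 18 mm), about 60 g. Origin at the centre of its underside, z up.
- narrow_tape: The smaller roll of paper tape, lying flat: outside diameter 40, hole 22, height 12 mm. Not wanted in either kit: leave it alone. Origin at the centre of its underside. (A low yellow note pad, 50 by 50 by 8 mm, not listed, also lies loose among the stock.)
- stapler: Black stapler, 130 (x) by 36 (y) by 53 mm high, standing at a far corner of the working area; leave it alone. Origin at the centre of its underside, z up.
- pen_cup: Dark metal cup of coloured pencils at the other far corner, 76 mm in diameter, cup 95 mm high, pencils up to about 175 mm; leave it alone. Origin at the centre of its underside, z up.
Not all that is in view belongs to the job. Leave any purple or turquoise look-alike of the sharpener alone.

How it is judged:
At the end, for the whole second after the job is handed in: Marker in the long, eraser and sharpener one in each small compartment of the three-compartment tray; larger tape in the wide, stamp in the narrow compartment of the other. Each origin inside its compartment, under 6 mm above the tray underside, upright within 0.08 rad, under 0.02 m/s (x of marker in the frame of three_tray between -0.075 and 0.075 m and y of marker in the frame of three_tray between 0.007 and 0.059 m and z of marker in the frame of three_tray below 0.006 m and angle between each of marker, tape, stamp's own z axis and vertical below 0.08 rad and linear speed of each of marker, tape, stamp below 0.02 m/s and (((x of eraser in the frame of three_tray between 0.002 and 0.075 m and y of eraser in the frame of three_tray between -0.059 and 0.003 m and z of eraser in the frame of three_tray below 0.006 m and angle between eraser's own z axis and vertical below 0.08 rad and linear speed of eraser below 0.02 m/s) and (x of sharpener in the frame of three_tray between -0.075 and -0.002 m and y of sharpener in the frame of three_tray between -0.059 and 0.003 m and z of sharpener in the frame of three_tray below 0.006 m and angle between sharpener's own z axis and vertical below 0.08 rad and linear speed of sharpener below 0.02 m/s)) or ((x of eraser in the frame of three_tray between -0.075 and -0.002 m and y of eraser in the frame of three_tray between -0.059 and 0.003 m and z of eraser in the frame of three_tray below 0.006 m and angle between eraser's own z axis and vertical below 0.08 rad and linear speed of eraser below 0.02 m/s) and (x of sharpener in the frame of three_tray between 0.002 and 0.075 m and y of sharpener in the frame of three_tray between -0.059 and 0.003 m and z of sharpener in the frame of three_tray below 0.006 m and angle between sharpener's own z axis and vertical below 0.08 rad and linear speed of sharpener below 0.02 m/s))) and x of tape in the frame of two_tray between -0.071 and 0.013 m and y of tape in the frame of two_tray between -0.042 and 0.042 m and z of each of tape, stamp in the frame of two_tray below 0.006 m and x of stamp in the frame of two_tray between 0.017 and 0.071 m and y of stamp in the frame of two_tray between -0.042 and 0.042 m); the robot touches nothing.
It fails at once if the smaller roll of tape is moved by more than 30 mm (distance of narrow_tape from where it was at the start of the episode above 0.03 m).
It fails at once if the stapler is moved by more than 30 mm (distance of stapler from where it was at the start of the episode above 0.03 m).
It fails at once if the pencil cup is moved by more than 30 mm (distance of pen_cup from where it was at the start of the episode above 0.03 m).
It also fails if it takes over 120 s, if anything falls off the work surface, if the arm or the gripper's body presses on something with over 40 N, if the wrist force passes 120 N, or if a joint passes its speed limit or range.

## Working session

There is one attempt and no reset: what is moved stays moved. The work goes in short steps, each a Python script; the robot and the scene stay as the last script left them, time stands still between calls to the robot, and variables do not carry over. Pictures are saved under pics/ and viewed, at most 14 in all, crops included, and the job is handed in when it is done.

```bash
mkdir -p pics
cat > h.py <<'E'
from cell import *
import numpy as np, cv2
from scipy.spatial.transform import Rotation as R
def Rm(c):
    r=np.array(c["rotation"],float)
    return r if r.shape==(3,3) else R.from_quat(r).as_matrix()
def pix2w(c,px,z):
    px=np.atleast_2d(np.array(px,float)); K=np.array(c["intrinsics"])
    d=np.c_[px,np.ones(len(px))]@np.linalg.inv(K).T@Rm(c).T
    o=np.array(c["xyz"]); return o+d*((z-o[2])/d[:,2])[:,None]
def w2pix(c,p):
    q=(np.atleast_2d(p)-np.array(c["xyz"]))@Rm(c)@np.array(c["intrinsics"]).T
    return q[:,:2]/q[:,2:]
def save(n,im): cv2.imwrite("pics/"+n+".png",cv2.cvtColor(im,cv2.COLOR_RGB2BGR))
E
python3 - <<'E'
from h import *
for n in ["scene","side"]:
    c=get_image(n); save(n+"0",c["image"]); print(n,np.round(c["xyz"],3),np.round(Rm(c),2).tolist(),c["intrinsics"][0][0])
    for t in "three_tray two_tray marker eraser sharpener tape stamp narrow_tape stapler pen_cup".split():
        print(t,[(np.round(m["position"]).tolist(),round(m["p"],2),int(m["region"].sum())) for m in masks_of(n,t)][:5])
print(get_obs()["tool_rot"])
E
```

```text
scene [ 1.133 -0.103  0.65 ] [[0.19, 0.72, -0.67], [0.98, -0.13, 0.14], [0.01, -0.68, -0.73]] 466.37268613793964
three_tray [([149.0, 227.0], 0.67, 4251)]
two_tray [([452.0, 198.0], 0.68, 2487)]
marker [([300.0, 298.0], 0.79, 1158)]
eraser [([260.0, 255.0], 0.56, 569)]
sharpener [([310.0, 240.0], 0.84, 409), ([353.0, 265.0], 0.68, 511), ([305.0, 202.0], 0.61, 608)]
tape [([308.0, 202.0], 0.85, 649)]
stamp [([377.0, 232.0], 0.8, 530), ([298.0, 296.0], 0.57, 1176)]
narrow_tape [([361.0, 196.0], 0.77, 203)]
stapler [([490.0, 276.0], 0.95, 2492)]
pen_cup [([171.0, 322.0], 0.62, 4011)]
side [0.506 0.553 0.518] [[-0.98, -0.13, 0.13], [-0.18, 0.63, -0.75], [0.02, -0.76, -0.65]] 444.5146672269538
three_tray [([413.0, 170.0], 0.71, 2501)]
two_tray [([380.0, 433.0], 0.82, 8169)]
marker [([291.0, 223.0], 0.9, 1214)]
eraser [([354.0, 215.0], 0.72, 485)]
sharpener [([257.0, 299.0], 0.94, 713), ([306.0, 268.0], 0.87, 582), ([353.0, 248.0], 0.64, 518)]
tape [([416.0, 266.0], 0.68, 1001)]
stamp [([338.0, 297.0], 0.86, 930)]
narrow_tape [([418.0, 321.0], 0.75, 527)]
stapler [([211.0, 374.0], 0.87, 4745)]
pen_cup [([286.0, 144.0], 0.76, 2235), ([417.0, 169.0], 0.56, 2533)]
[ 2.24989876e-01  9.74361101e-01 -9.96258924e-06 -4.11246587e-06]
```

View pics/scene0.png

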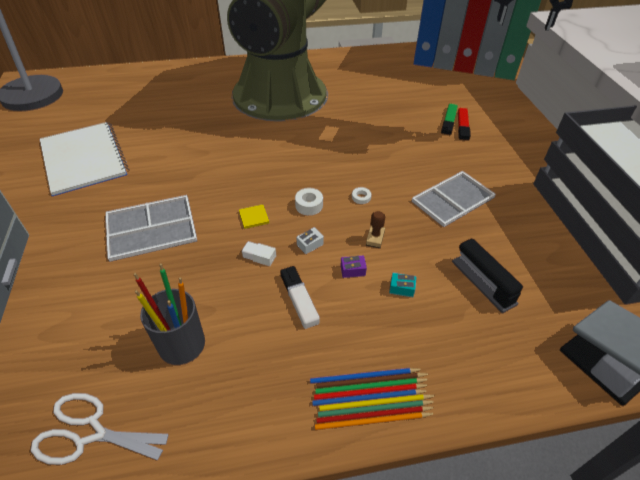

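View pics/side0.png

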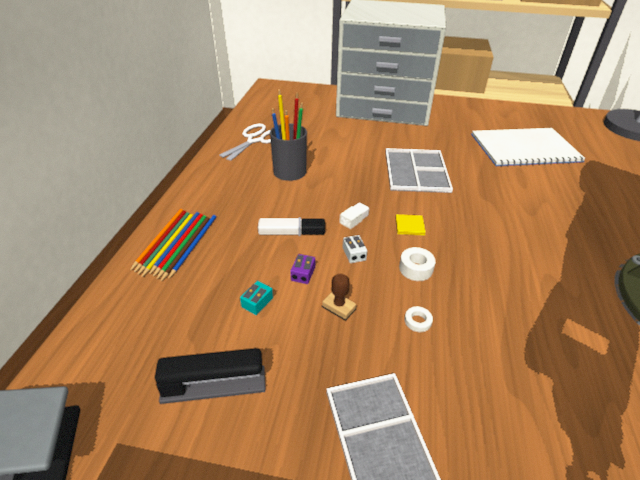

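Scene picture: the sharpener candidates are bare metal at (310,240), purple at (353,266) and turquoise at (403,284). The metal one with dark blades fits "bare aluminium", and I'll confirm it in the crop. White tape rolls: the larger is at (309,202), the smaller at (361,196). The three_tray is at (150,227) with its long compartment on the low-row edge side (world +x). The two_tray is at (453,198).

In the side picture, the two_tray runs off the bottom edge with its divider near row 428, and everything else is clear.

```bash
cat > fit.py <<'E'
from h import *
from scipy.optimize import minimize
def box(x,y,z0,z1): return np.array([[a*x/2,b*y/2,c] for a in(-1,1) for b in(-1,1) for c in(z0,z1)])
def cyl(r,z0,z1):
    t=np.linspace(0,2*np.pi,32); return np.vstack([np.c_[r*np.cos(t),r*np.sin(t),0*t+z] for z in(z0,z1)])
M=dict(three_tray=[box(.158,.126,0,.01)],two_tray=[box(.15,.092,0,.01)],marker=[box(.12,.028,0,.02)],eraser=[box(.056,.026,0,.02)],
 sharpener=[box(.042,.03,0,.024)],tape=[cyl(.028,0,.025)],narrow_tape=[cyl(.02,0,.012)],
 stamp=[box(.044,.028,0,.014),cyl(.008,.014,.04),cyl(.013,.04,.06),cyl(.008,.06,.065)],stapler=[box(.13,.036,0,.053)],pen_cup=[cyl(.038,0,.095)])
HOLE=dict(tape=cyl(.014,.025,.025),narrow_tape=cyl(.011,.012,.012))
S=4
def place(P,v):
    c,s=np.cos(v[2]),np.sin(v[2]); return np.c_[v[0]+c*P[:,0]-s*P[:,1],v[1]+s*P[:,0]+c*P[:,1],P[:,2]]
def render(n,v,c,S=S):
    im=np.zeros((480*S,640*S),np.uint8)
    for P in M[n]:
        q=(w2pix(c,place(P,v))+.5)*S
        cv2.fillConvexPoly(im,cv2.convexHull(q.astype(np.int32)),1)
    return im
def fit(n,obs,v0,yaws=None):
    """obs: list of (cam, mask); v0=(x,y); multi start in yaw"""
    big=[(c,cv2.resize(m.astype(np.uint8),None,fx=S,fy=S,interpolation=cv2.INTER_NEAREST)) for c,m in obs]
    def cost(v):
        t=0
        for c,m in big:
            r=render(n,v,c); t+=1-(r&m).sum()/max(1,(r|m).sum())
        return t/len(big)
    best=None
    rnd=n in("tape","narrow_tape","pen_cup")
    for y in ([0] if rnd else (yaws if yaws is not None else np.arange(0,np.pi,np.pi/6))):
        s=np.array([[v0[0],v0[1],y]]*4)+np.array([[0,0,0],[.01,0,0],[0,.01,0],[0,0,.25]])
        o=minimize(cost,s[0],method="Nelder-Mead",options=dict(initial_simplex=s,maxiter=70,xatol=2e-4,fatol=1e-4))
        if best is None or o.fun<best.fun: best=o
    return best.x,best.fun
E
cat > run1.py <<'E'
from fit import *
import json
cams={n:get_image(n) for n in("scene","side")}
pick={"sharpener":{"scene":(310,240),"side":(353,248)}}
out={}
for n in "three_tray two_tray marker eraser sharpener tape stamp narrow_tape stapler pen_cup".split():
    obs=[];w=[]
    for k,c in cams.items():
        ms=masks_of(k,n)
        if not ms: continue
        m=ms[0]
        if n in pick: m=min(ms,key=lambda a:np.hypot(*(np.array(a["position"])-pick[n][k])))
        r=m["region"]
        obs.append((c,r)); w.append(pix2w(c,m["position"],.01)[0])
    v,f=fit(n,obs,w[0][:2] if n!="two_tray" else w[0][:2])
    out[n]=v.tolist(); print(n,np.round(v,4),"yaw",round(np.degrees(v[2]),1),"cost",round(f,3),"r",round(np.hypot(*v[:2]),3))
    for c,r in obs:
        cs,_=cv2.findContours(render(n,v,c,1),0,1); 
        c.setdefault("vis",cv2.resize(c["image"],None,fx=3,fy=3,interpolation=cv2.INTER_CUBIC))
        cs,_=cv2.findContours(render(n,v,c,3),0,1); cv2.drawContours(c["vis"],cs,-1,(255,0,0),1)
json.dump(out,open("poses.json","w"))
a=cams["scene"]["vis"][510:990,300:1530]; b=cams["side"]["vis"][430:1440,580:1420]
save("ov_scene",cv2.resize(a,(800,312),interpolation=cv2.INTER_AREA)); save("ov_side",cv2.resize(b,(498,600),interpolation=cv2.INTER_AREA))
E
python3 run1.py
```

```text
three_tray [ 0.4536 -0.3076  1.7187] yaw 98.5 cost 0.038 r 0.548
two_tray [0.4767 0.3018 2.0179] yaw 115.6 cost 0.027 r 0.564
marker [ 0.6693 -0.0506  0.2127] yaw 12.2 cost 0.092 r 0.671
eraser [ 0.563  -0.1067  1.0127] yaw 58.0 cost 0.062 r 0.573
sharpener [ 0.5511 -0.0116  1.9964] yaw 114.4 cost 0.106 r 0.551
tape [0.4455 0.0033 0.1333] yaw 7.6 cost 0.088 r 0.445
stamp [0.5573 0.1128 2.6835] yaw 153.8 cost 0.083 r 0.569
narrow_tape [0.4394 0.1148 0.0339] yaw 1.9 cost 0.147 r 0.454
stapler [0.6936 0.2717 0.2867] yaw 16.4 cost 0.122 r 0.745
pen_cup [ 0.7221 -0.2442 -0.7628] yaw -43.7 cost 0.179 r 0.762
```

View pics/ov_scene.png

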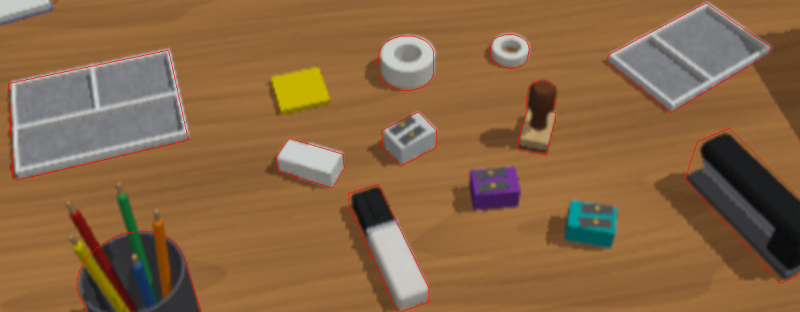

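View pics/ov_side.png

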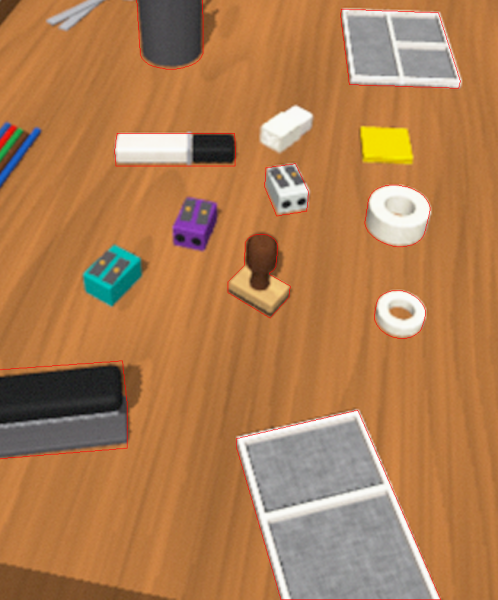

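The overlays confirm the fits. The bare metal sharpener, at crop (410,138), is the right one. The long compartment of the three_tray faces world +x, so its yaw is −81.5°. The wide compartment of the two_tray faces +y, so its yaw is −64.4°. I'll start with the eraser.

```bash
cat > act.py <<'E'
from h import *
import json
P=json.load(open("poses.json"))
for t in("three_tray","two_tray"): P[t][2]-=np.pi
def tray(t,x,y):
    X,Y,a=P[t]; c,s=np.cos(a),np.sin(a); return np.array([X+c*x-s*y,Y+s*x+c*y])
def quat(xy,z,a):
    """tool down, closing line at angle a (mod pi), last joint nearest mid-range"""
    best=None
    for k in(0,1):
        q=(R.from_euler("z",a+np.pi/2+k*np.pi)*R.from_euler("x",np.pi)).as_quat(); j=ik([*xy,z],q)
        if j is not None and (best is None or abs(j[5])<best[0]): best=(abs(j[5]),q)
    return best[1]
def pick(n,a,z,up=.16,sq=30):
    xy=P[n][:2]; q=quat(xy,up,a)
    move_to([*xy,up],q); movel([*xy,z],feed=.12); grab(sq); dwell(.2)
    g=get_obs()["finger_gap"]; movel([*xy,up],feed=.2); o=get_obs()
    print(n,"gap",round(g,4),"after lift",round(o["finger_gap"],4),"t",round(o["t"],1))
def put(xy,a,z,up=.16,via=None):
    q=quat(xy,up,a)
    if via is not None: movel([*via,up],feed=.25)
    move_to([*xy,up],q); movel([*xy,z+.03],feed=.2); movel([*xy,z],feed=.04); dwell(.2)
    f=get_obs()["force"]; gripper_open(); dwell(.2); movel([*xy,up],feed=.2)
    print("placed at",np.round(xy,3),"f",np.round(f,1),"t",round(get_obs()["t"],1))
E
python3 - <<'E'
from act import *
pick("eraser",P["eraser"][2]+np.pi/2,.026)
put(tray("three_tray",-.0385,-.038),P["three_tray"][2]+np.pi/2,.030)
c=get_image("wrist"); save("w1",c["image"])
E
```

```text
eraser gap 0.0254 after lift 0.025 t 7.5
placed at [ 0.41  -0.275] f [-0.1 -0.1 -1.1] t 11.9
```

View pics/w1.png

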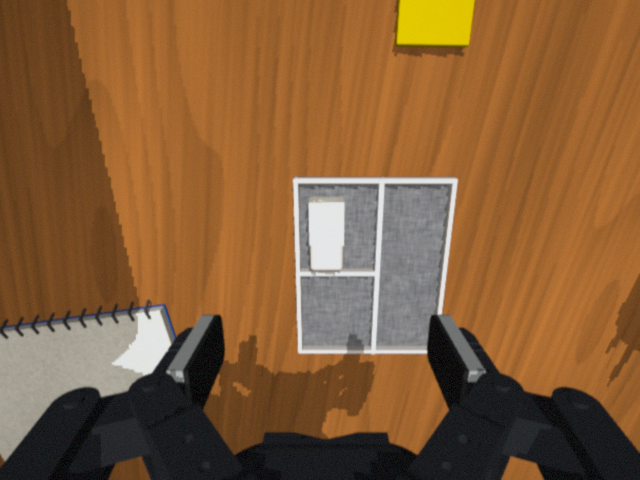

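The wrist view shows the eraser at (327,235), inside the small compartment and slightly towards the divider at row 272. I'll check it again at the end. Next come the sharpener, marker, tape and stamp.

Run:
```python
from act import *
pick("sharpener",P["sharpener"][2]+np.pi/2,.027)
put(tray("three_tray",.0400,-.037),P["three_tray"][2]+np.pi/2,.031)
pick("marker",P["marker"][2]+np.pi/2,.026)
put(tray("three_tray",0,.040),P["three_tray"][2]+np.pi/2,.030,via=(.5,-.1))
c=get_image("wrist"); save("w2",c["image"])
```

```text
sharpener gap 0.0292 after lift 0.0292 t 15.9
placed at [ 0.423 -0.353] f [0.7 0.1 0. ] t 20.6
marker gap 0.0271 after lift 0.0269 t 25.3
placed at [ 0.493 -0.302] f [-0.2 -0.  -0.2] t 31.1
```

View pics/w2.png

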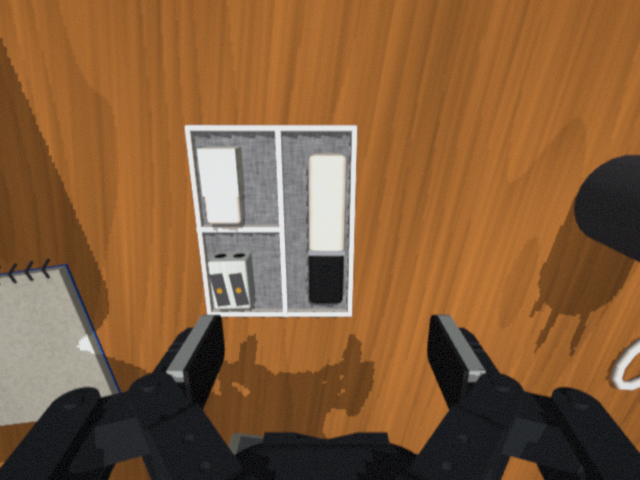

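The wrist view shows the eraser (220,187), sharpener (231,280) and marker (327,228) lying inside their compartments. Now the tape and stamp.

Run:
```python
from act import *
pick("tape",0.2,.024)
ty=P["two_tray"][2]+np.pi/2
put(tray("two_tray",-.033,0),ty,.028)
pick("stamp",P["stamp"][2],.048,up=.18)
put(tray("two_tray",.044,0),ty,.052,up=.2)
c=get_image("wrist"); save("w3",c["image"])
move_to([.4,.0,.35],quat((.4,0),.35,np.pi/2))
cs=[]
for n,(r0,r1,c0,c1) in dict(scene=(170,270,90,500),side=(130,480,300,500)).items():
    k=get_image(n); im=k["image"][r0:r1,c0:c1]; f=min(800/(c1-c0),600/(r1-r0))
    save("f_"+n,cv2.resize(im,None,fx=f,fy=f,interpolation=cv2.INTER_CUBIC))
```

```text
tape gap 0.054 after lift 0.0539 t 35.1
placed at [0.462 0.332] f [-0.   0.  -0.1] t 39.5
stamp gap 0.0249 after lift 0.0248 t 43.3
placed at [0.496 0.262] f [-0.  -0.3 -1.2] t 47.6
```

View pics/w3.png

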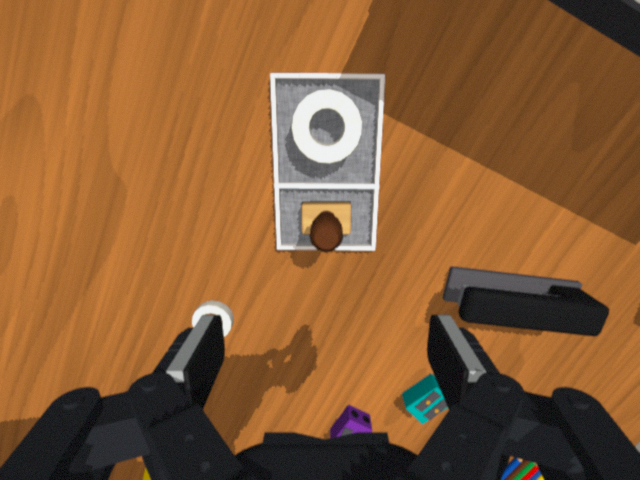

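View pics/f_scene.png

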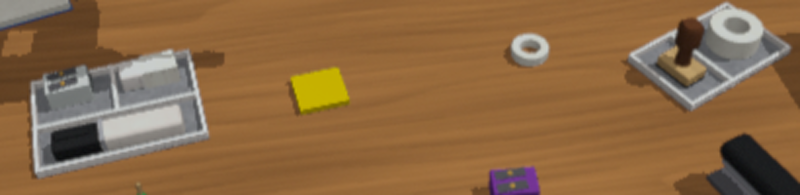

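View pics/f_side.png

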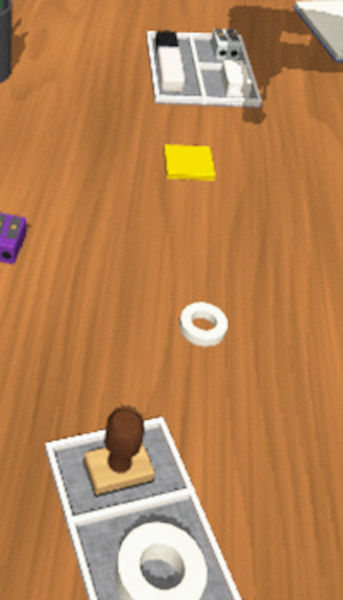

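All five items sit level in their compartments in the wrist, scene and side views: stamp (326,218) and tape (327,127) in the wrist view, eraser (150,72) and sharpener (67,86) in the scene crop. The small roll, stapler and look-alikes haven't moved.

```bash
python3 -c "
from cell import *
print(get_obs()['t'],close_job())"
```

```text
the job is handed in; nothing more can be done
49.075 None
```

Both kits are made up and the job is handed in at 49 s of the 120 s allowed; the final pictures showed all five items flat in their compartments, but the judge's result was not reported back.

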